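Set the prop leg of the relay rack to length and lock it

ROBOT

A 7-joint arm with a two-finger parallel gripper is mounted at the origin on the work surface. World frame = base frame: x ahead of the robot, y to its left, z up, the work surface at z = 0. Lengths are in m, angles in degrees, forces in N, time in s.
With the tool pointing down it reaches from about 0.35 to 0.775 m from the base axis. Payload 3.1 kg.
Tool frame: the origin (TCP) lies on the centre line of the jaws, within the pads' length; the fingertips stand 17 mm ahead of it and the grasp point (between the pads) lies 2 mm behind it (robot.tip_reach is the distance from the TCP to the fingertips, in m); z points along the fingers, y is the line along which they close (so a half turn about z gives the same grasp; the last joint's range is limited). The gripper opens to 85 mm and grips with 20 to 120 N. Pads are 22 mm wide; open, the fingers measure 114 mm over their backs; the gripper's body (76 mm by 85 mm) begins 54 mm behind the grasp point. The pads swing forward as they close: fully open they stand 13 mm farther back than shut.
Start: joints at [-74.811, 17.813, 0.802, 86.603, -0.252, 75.585, -1.558], TCP at [0.166, 0.524, 0.248] pointing down, gripper open.
Joint ranges: [-154.91, 154.91], [-16.99, 109.72], [-72.82, 74.43], [7.12, 147.25], [-82.49, 262.49], [11.32, 116.49], [-174.64, 174.64]. Speed limits (degrees/s): [159.86, 159.86, 180, 180, 180, 180, 180].

INTERFACE

Orientations are given as [roll, pitch, yaw] about the fixed x, y, z axes, in that order (R = Rz(yaw) Ry(pitch) Rx(roll)).
In Python, from station import robot, fingers, vision, workorder, recognise gives the robot as it stands. Calls block until the motion is done:
- robot.move_to(position, orientation): joint-space move of the TCP to a pose.
- robot.line_to(position, orientation=None, velocity=0.15, f_stop=None): straight line of the TCP; orientation=None keeps the orientation; velocity is the mean speed in m/s. With f_stop (N) it stops when the force on the tool has changed by that much, and returns True; else False.
- robot.move_j(angles): joint-space move.
- fingers.gripper_to(opening, force=None): opening from 0.0 (shut) to 1.0 (fully open); force is the grip in N (None keeps the last); returns when the fingers have stopped.
- robot.pause(seconds).
- robot.inverse_kinematics(position, orientation): joint angles nearest the present ones, or None.
- vision.grab_frame(name): name is "side" or "top"; returns the picture (420x560x3 uint8, red, green, blue); there is no depth.
- vision.calibration(name): a dict with "mtx" (3x3 intrinsics, pixels), "extrinsics" (4x4, takes a point from world to camera coordinates). Camera axes: x right, y up, looking along -z (the intrinsics and any distortion apply to the point x, -y, -z); pixel columns grow to the right and rows downward; lengths in m; the calibration is good to about 2 mm. A picture is of the moment at which its call begins. calibration takes no time and is no camera call.
A pose or a line that the arm cannot do raises robot.PlanningError and nothing moves.
- workorder.close_job(): hands the job in; it is judged then, once.
Trained networks look in the newest picture that a camera, given by its name, has taken for a name from the list of things; names that differ only in an ending like _2 or _b are one class to them, and where a whole thing is asked for, a point or a joint stands for the part that bears it (a point fixed in the world has none). Each returns a list of dicts, best first, with "p" (0 to 1); they miss things now and then, are a little off and sometimes report something else, mostly with a low value. They report only what shows in the picture. A call takes as long as a camera call.
- recognise(label, camera): "rect" ([centre column, centre row, width, height] in pixels, round what is visible of it).
Readings, each from a call of its own:
- robot.current_time_s(): time.
- robot.current_joint_positions(): joint angles.
- robot.current_dq(): joint speeds.
- robot.current_joint_torque(): joint torques, N m.
- robot.current_tool_pos(): TCP position.
- robot.current_eef_rot(): TCP orientation.
- robot.current_contact_force(): force on the tool from outside, world axes, zero at the start.
- robot.current_torque(): the same for the moment, N m.
- robot.current_finger_gap(): opening from 0.0 (shut) to 1.0 (fully open).
- robot.current_gripper_force(): force on a finger pad.
Only numpy, scipy, OpenCV 4.12 (cv2) and the standard library are available. Lean on these libraries where they do the work, as an engineer would, in place of code of your own. Each camera call takes 0.05 s, during which the arm holds its last target. There are 200 camera calls.

TASK

On the plywood board, pull the sprung telescopic leg out by its crossbar until the point on the leg's side stands exactly opposite the point of the index block, and hold it there while you push the cam lever fully shut (in line with the leg): keep the crossbar between the fingers and slide the hand along it against the lever. The leg must stay on the mark while the lever closes. Finish still holding the crossbar, with the leg on the mark and the lever shut, and leave the other things where they are.

Things in the scene. Friction and masses are not known exactly. Their poses are not given: they have to be found in the camera images.
- crossbar (a point): Aluminium bar 16 x 16 mm, 250 mm long, level across the leg's end (a T), 85 mm above the table. Origin at its centre; y along the bar, x along the leg into the tube. Fingers can straddle it from above anywhere, closing along x, and slide along it: beside a 20 mm wide neck in the middle all below it is under 56 mm high (leg, board). Pulled to its -x it draws the leg out.
- leg (a joint): How far the steel leg (26 mm square, carries the crossbar) is drawn out of its tube, in m: 0 fully in (it starts there), at most 0.12. A spring pulls it back in with about 4 N at 0 and 7 N at 0.1 (0.5 N friction); it returns when let go.
- leg_point (a point): Tip of the small pointed steel tab on the leg's +y side; it moves with the leg: 105 mm in +x and 33 mm in +y from the crossbar's centre and 45 mm below it.
- index_point (a point): Length mark: tip of the pointed steel tab on the dark index block (30 x 26 x 24 mm, small black knob on top), fixed on the board on the leg's +y side. Same axes as the crossbar. The leg is on the mark when the two points face each other: leg_point's x in this frame is 0 (at the start 45 to 90 mm, towards +x). The points pass with a few mm between them in y.
- lever (a joint): Angle of the black cam lever on the leg, rad: 0 shut (at its stop, pointing along the leg to the crossbar's -x), up to 0.9 open, then pointing to the crossbar's -x and -y. Starts 0.5 to 0.8 open, rides with the leg, stays where it is left, friction 0.12 N m.
- lever_pivot (a point): Lever's vertical pivot (hub of 13 mm radius) on the leg, 55 mm in +x from the crossbar's centre. The lever is a level bar 12 mm wide and thick, its middle 21 mm above the crossbar's middle; it sweeps over the bar. Open, it crosses the bar on the -y side: a hand straddling the bar on that side, farther out than the lever, and sliding to +y along the bar pushes it shut with the fingers' sides.
- lever_tip (a point): Round free end (8 mm radius) of the cam lever: this point is 105 mm from lever_pivot, at the same height; it shows which way the lever points.
- relay_a: Bystander: small clear relay, 30 x 24 x 38 mm, on the board near the tube. Origin under its centre.
- relay_b: Bystander: another such relay on the board on the other side of the tube. Origin under its centre.
- tin: Bystander: small open metal tin, 60 mm across, 35 mm high, on the board. Origin under its centre.
- mug: Bystander: white mug, 84 mm across, 85 mm high, on the table at the left. Origin under its centre.
- mouse: Bystander: black computer mouse, 105 x 60 x 34 mm, on the table at the left. Origin under its centre.
- screwdriver: Bystander: screwdriver lying on the table at the right.
- tape: Bystander: roll of grey tape, 90 mm across, 20 mm high, on the table at the right. Origin under its centre.

How it is judged:
By the outcome, as a careful person would: the job done as asked, in the order asked, and still so for the second after the job is handed in, while the arm keeps its last pose, push and grip.
It also fails if it takes over 40 s, if anything falls off the work surface, if the arm or the gripper's body presses on something with over 40 N, if the wrist force passes 120 N, or if a joint passes its speed limit or range.

## Working session

There is one attempt and no reset: what is moved stays moved. The work goes in short steps, each a Python script; the robot and the scene stay as the last script left them, time stands still between calls to the robot, and variables do not carry over. Pictures are saved under pics/ and viewed, at most 10 in all, crops included, and the job is handed in when it is done.

```bash
ls; mkdir -p pics; cat > h.py <<'E'
import numpy as np, cv2
from station import robot, fingers, vision, workorder, recognise
def save(name, f):
    im=vision.grab_frame(name); cv2.imwrite('pics/'+f, im[:,:,::-1]); return im
def ray(cam,u,v):
    c=vision.calibration(cam); K=np.array(c["mtx"]); E=np.array(c["extrinsics"])
    d=c.get("dist",None)
    p=cv2.undistortPoints(np.array([[[u,v]]],float),K,None if d is None else np.array(d))[0,0]
    R=E[:3,:3]; o=-R.T@E[:3,3]; r=R.T@np.array([p[0],-p[1],-1.]); return o,r
def at(cam,u,v,z):
    o,r=ray(cam,u,v); return o+r*(z-o[2])/r[2]
def px(cam,P):
    c=vision.calibration(cam); K=np.array(c["mtx"]); E=np.array(c["extrinsics"])
    q=E[:3,:3]@np.array(P)+E[:3,3]; q=np.array([q[0],-q[1],-q[2]]); q=K@(q/q[2]); return q[:2]
E
python3 - <<'E'
from h import *
for c in("top","side"):
    save(c,c+'0.png'); k=vision.calibration(c); print(k.keys()); print(ray(c,280,210))
    for n in ["crossbar","leg","leg_point","index_point","lever","lever_pivot","lever_tip"]:
        print(c,n,[(np.round(d["rect"],1).tolist(),round(d["p"],2)) for d in recognise(n,c)[:2]])
print(robot.current_time_s(),robot.current_eef_rot())
E
```

```text
pics
dict_keys(['mtx', 'extrinsics'])
(array([ 0.36880526, -0.00929127,  1.29626798]), array([ 0.12689167, -0.00577335, -0.99200819]))
top crossbar [([278.9, 160.3, 85.9, 43.3], 0.8)]
top leg [([280.9, 158.5, 79.9, 40.2], 0.85)]
top leg_point [([278.4, 158.7, 87.1, 47.3], 0.94)]
top index_point [([261.0, 169.7, 15.3, 14.4], 0.54)]
top lever [([287.9, 165.1, 28.9, 27.6], 0.6)]
top lever_pivot [([288.6, 166.5, 29.9, 30.6], 0.7)]
top lever_tip [([290.3, 165.7, 33.4, 27.2], 0.61)]
dict_keys(['mtx', 'extrinsics'])
(array([ 0.39785243, -0.83150022,  1.12261676]), array([ 0.11750723,  0.60111378, -0.79064373]))
side crossbar [([308.5, 203.8, 42.0, 58.8], 0.77)]
side leg [([311.1, 203.2, 49.9, 62.8], 0.76)]
side leg_point [([309.4, 200.1, 48.1, 58.4], 0.93)]
side index_point []
side lever [([309.1, 201.9, 20.3, 25.3], 0.69)]
side lever_pivot [([311.0, 201.6, 18.2, 25.9], 0.72)]
side lever_tip [([307.6, 202.0, 21.4, 21.8], 0.47), ([309.6, 200.1, 45.8, 61.2], 0.34)]
0.8 [1.79994359e+02 9.69614921e-04 1.62426425e+02]
```

```bash
python3 - <<'E'
import cv2
a=cv2.imread('pics/top0.png')[110:230,200:360]; cv2.imwrite('pics/t0c.png',cv2.resize(a,(800,600),interpolation=cv2.INTER_CUBIC))
a=cv2.imread('pics/side0.png')[140:260,230:390]; cv2.imwrite('pics/s0c.png',cv2.resize(a,(800,600),interpolation=cv2.INTER_CUBIC))
E
```

```text
(no output)
```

View pics/t0c.png

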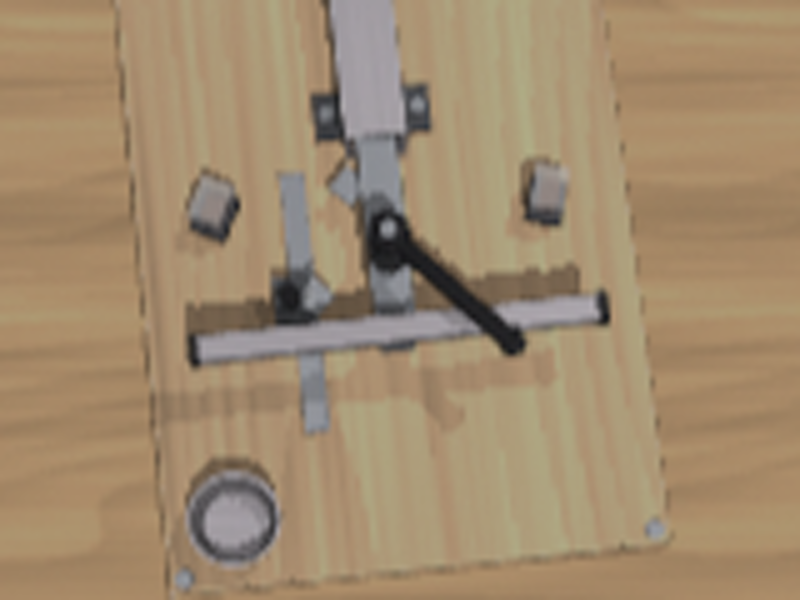

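View pics/s0c.png

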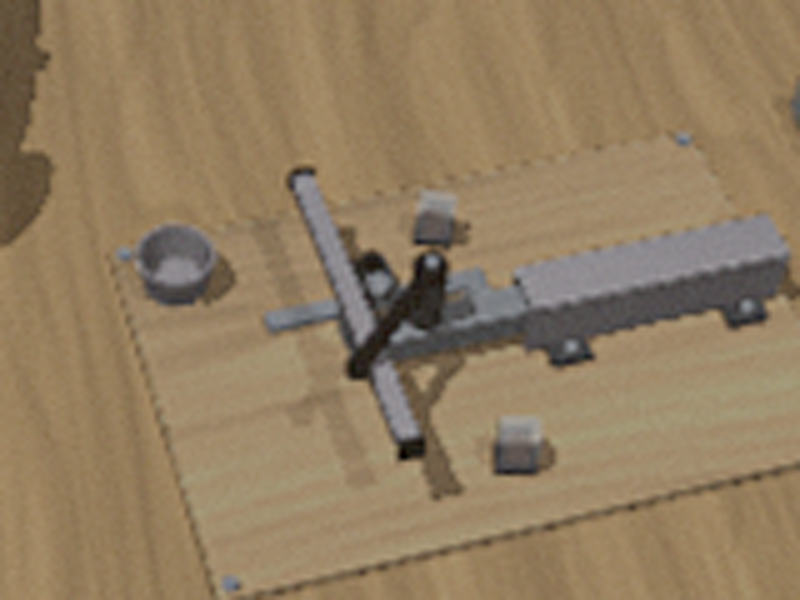

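View pics/top0.png

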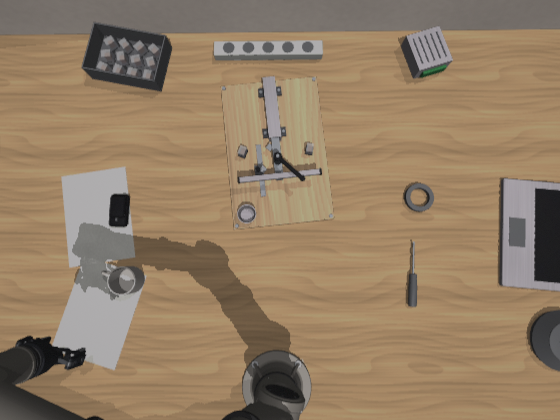

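```bash
python3 - <<'E'
from h import *
def T(u,v,z): return at("top",200+(u+.5)/5-.5,110+(v+.5)/5-.5,z)
def S(u,v,z): return at("side",230+(u+.5)/5-.5,140+(v+.5)/5-.5,z)
L=T(195,347,.089);R=T(604,307,.089); print("top bar",L,R,np.linalg.norm(L-R),(L+R)/2)
L2=S(302,175,.089);R2=S(411,448,.085); print("side bar",L2,R2,np.linalg.norm(L2-R2),(L2+R2)/2)
y=(L-R)[:2];y/=np.linalg.norm(y); x=np.array([y[1],-y[0]]); print("x",x,"y",y,np.degrees(np.arctan2(x[1],x[0])))
C=((L+R)/2)[:2]
lp=T(330,184,.04);ip=T(330,294,.04);pv=T(389,229,.111);tip=T(514,343,.106)
for n,p in dict(lp=lp,ip=ip,pv=pv,tip=tip).items(): d=p[:2]-C; print(n,p,"in bar frame",d@x,d@y)
d=(ip-lp)[:2]; print("pull",d@x,d@y, "lever len",np.linalg.norm(tip-pv)); d=(tip-pv)[:2]; print("angle",np.arctan2(-(d@y),-(d@x)))
# tube direction
a=T(330,0,.06);b=T(343,135,.06);a2=T(392,0,.06);b2=T(404,135,.06); 
for p,q in((a,b),(a2,b2)): e=(p-q)[:2]; print(np.degrees(np.arctan2(e[1],e[0])))
print(px("top",[*C,.085]))
E
```

```text
top bar [0.61846736 0.10788633 0.089     ] [ 0.6411975  -0.13939005  0.089     ] 0.24831888115682094 [ 0.62983243 -0.01575186  0.089     ]
side bar [0.61654918 0.10944861 0.089     ] [ 0.64079942 -0.1385293   0.085     ] 0.24919293631100742 [ 0.6286743  -0.01454034  0.087     ]
x [0.99580176 0.09153608] y [-0.09153608  0.99580176] 5.251982811437335
lp [0.73339887 0.02749112 0.04      ] in bar frame 0.10708993529254907 0.03358137438389701
ip [0.66197535 0.02771621 0.04      ] in bar frame 0.03598687142621296 0.040343347615898036
pv [ 0.68481768 -0.00973833  0.111     ] in bar frame 0.055304860792925986 0.0009551513202515978
tip [ 0.61590982 -0.08359184  0.106     ] in bar frame -0.020073973398192044 -0.06628075021474195
pull -0.07110306386633611 0.006761973232001025 lever len 0.10113177096855079
angle 0.7283626760138537
5.0897788289355965
4.449257596921134
[279.52630503 175.27673814]
```

```bash
cat >> h.py <<'E'
def barline(im,c0=242,c1=318,skip=(286,310),win=None):
    """fit centre line of grey bar in top image -> (slope,intercept) row=s*col+b"""
    f=im.astype(float); g=f[:,:,2]/f[:,:,0]  # blue/red: high on metal
    return g
def subpix_edges(im,p,q,half=6,n=60,skip=()):
    """sample profiles perpendicular to segment p-q (px), centroid of blue/red ratio; fit a line; return its ends"""
    p,q=np.array(p,float),np.array(q,float); t=(q-p)/np.linalg.norm(q-p); nrm=np.array([-t[1],t[0]])
    g=cv2.GaussianBlur((im[:,:,2].astype(float)/np.maximum(im[:,:,0],1)).astype(np.float32),(3,3),0.6)
    o=np.arange(-half,half+.01,.1); S=[];D=[]
    for s in np.linspace(0.04,.96,n):
        if any(a<s<b for a,b in skip): continue
        c=p+(q-p)*s; xy=c[None]+o[:,None]*nrm
        v=cv2.remap(g,xy[:,0].astype(np.float32).reshape(1,-1),xy[:,1].astype(np.float32).reshape(1,-1),cv2.INTER_LINEAR)[0]
        w=np.clip(v-np.percentile(v,30)-.4*(v.max()-np.percentile(v,30)),0,None); S.append(s); D.append((w*o).sum()/w.sum())
    S=np.array(S);D=np.array(D); k=np.ones(len(S),bool)
    for _ in range(4):
        c=np.polyfit(S[k],D[k],1); r=D-np.polyval(c,S); k=abs(r)<max(2*r[k].std(),.15)
    return p+nrm*c[1], q+nrm*(c[0]+c[1]), r[k].std(), k.sum()
E
python3 - <<'E'
from h import *
im=cv2.imread('pics/top0.png')[:,:,::-1]
f=lambda u,v:(200+(u+.5)/5-.5,110+(v+.5)/5-.5)
a,b,s,k=subpix_edges(im,f(195,347),f(604,307),half=4,skip=((.2,.33),(.43,.56),(.62,.82)))
A,B=at("top",*a,.09),at("top",*b,.09); d=A-B; print("bar",A,B,s,k,"x angle",np.degrees(np.arctan2(-d[0],d[1])))
a,b,s,k=subpix_edges(im,f(363,0),f(372,130),half=12)
A,B=at("top",*a,.06),at("top",*b,.06); d=A-B; print("tube",s,k,"x angle",np.degrees(np.arctan2(d[1],d[0])))
th=np.radians(5.1);x=np.array([np.cos(th),np.sin(th)]);y=np.array([-x[1],x[0]])
C=np.array([.6293,-.0152]); P=C-.105*y
print(P, robot.inverse_kinematics([*P,.088],[180,0,95.1]),robot.inverse_kinematics([*P,.088],[180,0,-84.9]))
F=C-.02*y-.072*x; print(F,robot.inverse_kinematics([*F,.088],[180,0,95.1]),robot.inverse_kinematics([*F,.088],[180,0,-84.9]))
E
```

```text
bar [0.61650459 0.10761038 0.09      ] [ 0.64109024 -0.13927352  0.09      ] 0.04216408195531191 30 x angle 5.686985450890363
tube 0.09182507848110341 46 x angle 5.077072650164016
[ 0.6386339  -0.11978431] [-18.41416974  43.2562486   46.14160147  82.88435432 -32.303476
  67.60864509  37.38637354] [ -26.21461802   51.40359803   64.24207038   83.19948323  -46.85839671
   74.72909946 -133.13753206]
[ 0.55936293 -0.04152121] [-27.23702017  32.11148695  41.9696889   98.41525285 -24.49922646
  59.00769975  28.37060738] [ -39.56258277   41.92771407   64.42403812   98.82243515  -41.09860965
   66.47443564 -138.01790423]
```

```bash
cat >> h.py <<'E'
TH=np.radians(5.5);X=np.array([np.cos(TH),np.sin(TH)]);Y=np.array([-X[1],X[0]]);C=np.array([.629,-.0155]);RPY=[180,0,95.5]
E
python3 - <<'E'
from h import *
P=C-.105*Y
robot.move_to([*P,.20],RPY)
fingers.gripper_to(.55,20)
print(robot.current_time_s(),robot.current_finger_gap(),robot.current_contact_force())
hit=robot.line_to([*P,.088],velocity=.1,f_stop=5)
print(hit,robot.current_tool_pos(),robot.current_contact_force())
if not hit:
    fingers.gripper_to(0,25)
    print(robot.current_finger_gap()*85,robot.current_gripper_force(),robot.current_contact_force(),robot.current_tool_pos())
save("top","top1.png"); save("side","side1.png"); print(robot.current_time_s())
a=[cv2.resize(cv2.imread('pics/top1.png')[110:230,210:350],(560,480),interpolation=cv2.INTER_CUBIC)]
cv2.imwrite('pics/c1.png',a[0])
E
```

```text
4.0833 0.5537168033081354 [ 0.01011558 -0.02880471 -0.29369143]
False [ 0.63966285 -0.12034255  0.08891154] [0.21952601 0.33174026 0.01861641]
15.298421098735377 27.457447350025177 [-0.14325339  0.24049016  2.50453872] [ 0.63954556 -0.12012407  0.08867328]
5.825
```

View pics/c1.png

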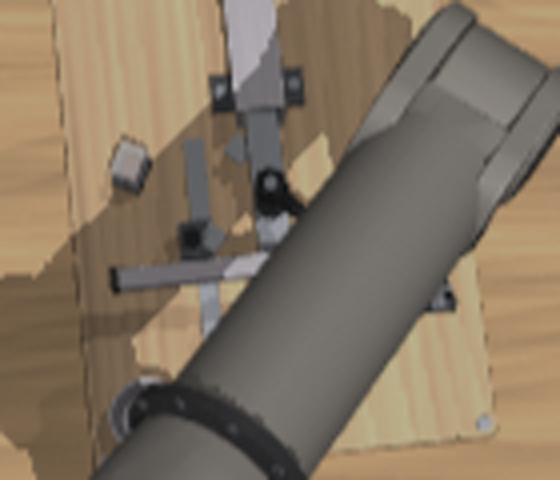

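```bash
python3 - <<'E'
from h import *
p=robot.current_tool_pos()
robot.line_to([*(np.array(p[:2])-.070*X),p[2]],velocity=.06)
q=robot.current_tool_pos();print((np.array(q)-p)[:2]@X,(np.array(q)-p)[:2]@Y,robot.current_contact_force(),robot.current_finger_gap()*85)
a=save("top","top2.png"); b=save("side","side2.png"); print(robot.current_time_s())
A=cv2.resize(a[125:185,245:295],(500,600),interpolation=cv2.INTER_CUBIC)
u,v=px("side",[.66,.027,.04]).astype(int); print(u,v)
B=cv2.resize(b[v-50:v+50,u-50:u+50],(600,600),interpolation=cv2.INTER_CUBIC)
cv2.imwrite('pics/c2.png',A[:,:,::-1]);cv2.imwrite('pics/c2s.png',B[:,:,::-1])
E
```

```text
-0.068083365313614 -0.00024130152057048843 [ 5.53192965 -1.21282334 -1.98028449] 15.144939277389398
7.2333
305 198
```

View pics/c2.png

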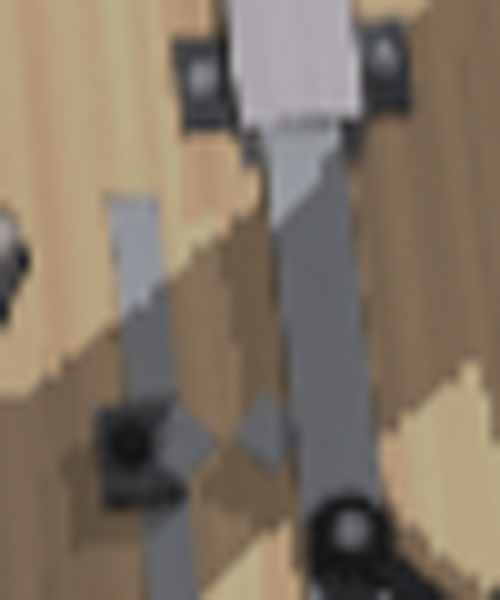

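View pics/c2s.png

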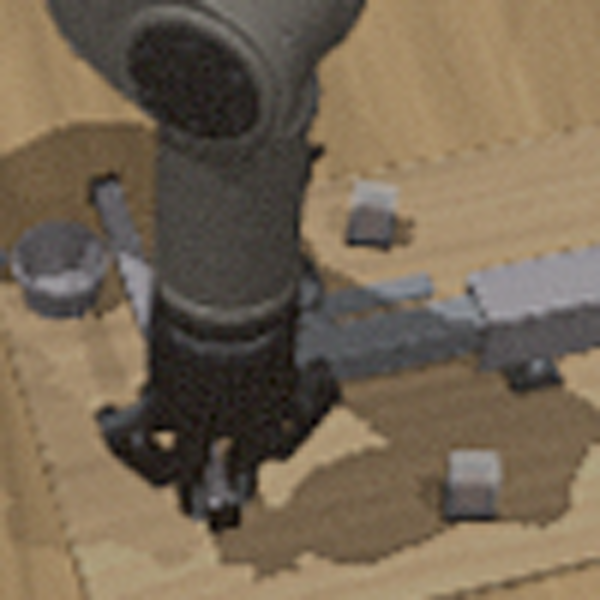

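```bash
cat >> h.py <<'E'
def tabs(im,ci=(264,266),cl=(269,272),r0=163,r1=175):
    g=im[:,:,2].astype(float)/np.maximum(im[:,:,0],1); out=[]
    for c in [*range(ci[0],ci[1]+1),*range(cl[0],cl[1]+1)]:
        v=g[r0:r1,c]; w=np.clip(v-np.median(np.sort(v)[:6])-.05,0,None); r=np.arange(r0,r1)
        out.append((c,round((w*r).sum()/max(w.sum(),1e-6),2),round(w.sum(),2)))
    return out
E
python3 - <<'E'
from h import *
im=cv2.imread('pics/top2.png')[:,:,::-1]
g=im[:,:,2].astype(float)/im[:,:,0]
print((g[161:177,260:276]*100).astype(int))
print(tabs(im))
print([at("top",267,r,.04)[:2]@X for r in(167,168)], [px("top",at("top",267,168,.04)+np.array([*(Y*.01),0])) ])
E
```

```text
[[105 105  85  67  65  66  65  65  65  67  66  66  66  77 105 105]
 [105 105  84  66  65  65  65  65  65  66  66  66  66  75 104 105]
 [105 105  89  67  65  66  66  65  64  66  65  71  66  69 105 106]
 [104 105  93  67  66  65  65  65  65  66  70  89  78  69 104 105]
 [104 107 101  76  66  65  66  65  66  66  90 104  96  83 104 105]
 [108 106 106  95  75  66  65  66  66  79 104 106 105 100 105 106]
 [107 106 106 105  95  78  67  66  73  97 105 107 106 106 105 106]
 [107 106 106 105 106 100  77  66  84 104 106 107 106 104 105 105]
 [107 106 106 105 106 107  86  66  76  93 105 106 105 106  98 105]
 [108 105 105 105 106  95  73  66  65  72  94 105 106  94  85 105]
 [108 106 105 105 100  72  66  66  65  66  69  86  94  73  76 104]
 [107 106 106  98  76  66  66  65  66  66  66  69  72  66  70 104]
 [108 108 106  92  66  66  66  66  65  66  65  66  65  66  69 104]
 [105 105 105 100  66  66  66  66  66  66  65  66  65  66  67 103]
 [106 103 105 106  67  66  65  66  66  65  65  66  66  66  66 103]
 [105 106 104 105  68  65  65  65  66  66  66  66  66  65  66 101]]
[(264, np.float64(169.08), np.float64(1.64)), (265, np.float64(168.81), np.float64(0.98)), (266, np.float64(168.83), np.float64(0.24)), (269, np.float64(167.8), np.float64(0.91)), (270, np.float64(167.57), np.float64(1.79)), (271, np.float64(167.48), np.float64(2.12)), (272, np.float64(167.92), np.float64(2.0))]
[np.float64(0.6656172790191022), np.float64(0.6624092993611241)] [array([263.8429026 , 168.32177284])]
```

```bash
cat >> h.py <<'E'
def diff(im,s=.10,cl=(268,272),r0=162,r1=176):
    """mm the leg still has to come out, from tab rows carried to col 267"""
    g=im[:,:,2].astype(float)/im[:,:,0]; r=np.arange(r0,r1)
    def cen(cols):
        rs=[];ws=[]
        for c in cols:
            w=np.clip(g[r0:r1,c]-.68,0,None)
            if w.sum()<.1: continue
            rs.append((w*r).sum()/w.sum()+s*(c-267)); ws.append(w.sum())
        return np.average(rs,weights=ws),np.round(rs,2).tolist()
    a,b=cen(range(265,267)),cen(range(*cl)); return (a[0]-b[0])*3.2,a[1],b[1]
E
python3 - <<'E'
from h import *
print(diff(cv2.imread('pics/top2.png')[:,:,::-1]))
p=np.array(robot.current_tool_pos()); t0=robot.current_time_s()
robot.line_to([*(p[:2]-.0041*X),.0887],velocity=.03)
q=np.array(robot.current_tool_pos());print((q-p)[:2]@X*1e3,(q-p)[:2]@Y*1e3,q,robot.current_contact_force())
a=save("top","top3.png");print(diff(a))
robot.pause(.3); print((np.array(robot.current_tool_pos())-p)[:2]@X*1e3)
a=save("top","top4.png");print(diff(a),robot.current_time_s())
E
```

```text
(np.float64(2.4774421689983686), [168.64, 168.78], [168.2, 168.03, 167.85, 167.85])
-2.03546836389598 -0.02369773313071753 [ 0.56979502 -0.12707561  0.08867023] [ 6.49742844 -0.74614434 -1.479465  ]
(np.float64(0.5215994534997662), [168.63, 168.76], [168.63, 168.62, 168.4, 168.49])
-2.0206105185054852
(np.float64(0.49372213956530686), [168.62, 168.7], [168.64, 168.63, 168.4, 168.46]) 7.8833
```

```bash
cat > slide.py <<'E'
import sys,json,os
from h import *
steps=[float(s) for s in sys.argv[1].split(',')]   # hand travel along the bar from its grip point, m
S=json.load(open('st.json')) if os.path.exists('st.json') else None
if S is None:
    fingers.gripper_to(0,20)
    p=np.array(robot.current_tool_pos()); S=dict(x=p[:2]@X-.0003,y=p[:2]@Y,ox=-.00205,oy=0.)
if len(sys.argv)>2: S['x']+=float(sys.argv[2])
for s in steps:
    ty=S['y']+s; cmd=X*(S['x']+S['ox'])+Y*(ty+S['oy'])
    robot.line_to([*cmd,.0887],velocity=.05)
    p=np.array(robot.current_tool_pos()); ex=p[:2]@X-S['x']; ey=p[:2]@Y-ty
    S['ox']-=.7*ex; S['oy']-=.7*ey; S['oy']=float(np.clip(S['oy'],-.012,.012))
    a=vision.grab_frame("top")
    try: d=round(diff(a)[0],2)
    except Exception as e: d=None
    F=np.array(robot.current_contact_force())
    print(f"s={s*1e3:.0f} ex={ex*1e3:.2f} ey={ey*1e3:.2f} z={p[2]:.4f} Fx={F[:2]@X:.1f} Fy={F[:2]@Y:.1f} Fz={F[2]:.1f} diff={d} gap={robot.current_finger_gap()*85:.1f} t={robot.current_time_s():.2f}")
cv2.imwrite(f'pics/sl{int(steps[-1]*1e3)}.png',a[:,:,::-1])
json.dump(S,open('st.json','w'))
E
python3 slide.py 0.005,0.012,0.02
```

```text
s=5 ex=-0.71 ey=-4.92 z=0.0887 Fx=5.7 Fy=-8.2 Fz=-6.6 diff=-0.54 gap=15.1 t=8.40
s=12 ex=-1.81 ey=-10.85 z=0.0891 Fx=6.4 Fy=-21.2 Fz=-12.9 diff=-1.63 gap=15.2 t=8.81
s=20 ex=-0.43 ey=-10.42 z=0.0909 Fx=6.4 Fy=-30.3 Fz=-11.3 diff=0.04 gap=15.6 t=9.32
```

```bash
python3 - <<'E'
from h import *
import json
S=json.load(open('st.json')); S['x']-=.0003
p=np.array(robot.current_tool_pos()); S['oy']=0.; S['ox']=-.00205
print("travel",(p[:2]@Y-S['y'])*1e3)
robot.line_to([*(X*(S['x']+S['ox'])+Y*(p[:2]@Y)),.0887],velocity=.05)
def rep():
    p=np.array(robot.current_tool_pos());F=np.array(robot.current_contact_force());a=vision.grab_frame("top")
    print((p[:2]@X-S['x'])*1e3,(p[:2]@Y-S['y'])*1e3,"F",F[:2]@X,F[:2]@Y,F[2],"diff",diff(a)[0],"gap",robot.current_finger_gap(),robot.current_gripper_force(),robot.current_time_s())
rep()
for o in(.19,.20):
    fingers.gripper_to(o,20); rep()
json.dump(S,open('st.json','w'))
E
```

```text
travel 9.580481474992908
1.7862293288746223 9.102747452962024 F 6.253646747133095 -0.23727514952663742 5.348406413118734 diff 1.8139416358813834 gap 0.18062317762032526 26.052649319171906 9.9583
1.7014991037769267 9.151983609347102 F 5.067974052191899 0.0631958954891633 4.286342795978549 diff 1.834790088569207 gap 0.18965447445315323 2.79775433242321 10.225
1.6310132934337362 9.116334619745952 F 5.359937287431473 -0.5392275892306359 3.662274173960443 diff 2.1952477064475717 gap 0.19941568367296336 2.74703286588192 10.4917
```

```bash
python3 - <<'E'
import json
S=json.load(open('st.json')); S['ox']=-.0037; S['x']-=.0005; json.dump(S,open('st.json','w'))
E
python3 slide.py 0.009,0.012,0.02,0.03
```

```text
s=9 ex=0.22 ey=0.10 z=0.0905 Fx=5.7 Fy=0.5 Fz=4.6 diff=0.42 gap=16.6 t=10.79
s=12 ex=-0.08 ey=-1.95 z=0.0905 Fx=6.1 Fy=-2.1 Fz=2.4 diff=0.11 gap=16.9 t=11.09
s=20 ex=-0.53 ey=-0.29 z=0.0901 Fx=5.9 Fy=-2.3 Fz=0.8 diff=-0.48 gap=17.0 t=11.47
s=30 ex=-0.14 ey=-1.29 z=0.0904 Fx=5.4 Fy=-3.7 Fz=1.0 diff=0.09 gap=16.8 t=11.88
```

```bash
python3 slide.py 0.04,0.05,0.06,0.068; python3 - <<'E'
import cv2
a=cv2.imread('pics/sl68.png')[130:210,230:330]; cv2.imwrite('pics/c5.png',cv2.resize(a,(700,560),interpolation=cv2.INTER_CUBIC))
E
```

```text
s=40 ex=-0.23 ey=-1.74 z=0.0905 Fx=5.8 Fy=-5.1 Fz=1.6 diff=0.17 gap=17.1 t=12.30
s=50 ex=0.15 ey=0.08 z=0.0906 Fx=6.2 Fy=-5.2 Fz=1.9 diff=0.67 gap=17.2 t=12.72
s=60 ex=0.06 ey=-0.46 z=0.0906 Fx=6.5 Fy=-5.6 Fz=1.4 diff=0.99 gap=17.0 t=13.12
s=68 ex=-0.02 ey=-0.54 z=0.0906 Fx=6.5 Fy=-6.2 Fz=1.8 diff=0.83 gap=17.0 t=13.49
```

View pics/c5.png

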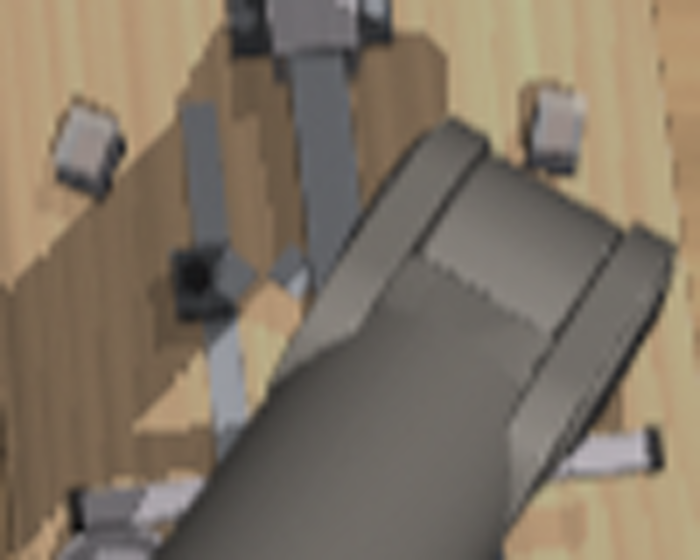

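```bash
python3 - <<'E'
import cv2
for f in('sl30','sl68'):
    im=cv2.imread(f'pics/{f}.png')[:,:,::-1]; g=im[:,:,2].astype(float)/im[:,:,0]
    print((g[162:177,263:275]*100).astype(int))
E
python3 slide.py 0.074,0.08 -0.0006
```

```text
[[ 67  65  66  65  65  65  66  66  66  66  75 105]
 [ 67  65  65  65  65  64  66  67  65  65  70 104]
 [ 67  65  65  65  65  65  66  65  76  66  69 104]
 [ 76  66  65  65  65  65  65  70  95  82  72 104]
 [ 95  75  66  65  65  65  70  91 105 101  87 104]
 [105  96  79  66  65  65  83 105 106 105 105 105]
 [105 106 100  78  66  77  99 105 106 105 105 105]
 [105 106 106  86  66  84 103 105 106 106 105 107]
 [105 106  94  72  65  71  86 103 107 106 106  98]
 [105 100  73  66  66  66  68  86 100 106  93  82]
 [101  77  66  65  66  66  66  67  77  89  73  71]
 [ 92  66  65  66  66  66  66  65  66  68  66  70]
 [100  66  66  65  66  66  65  65  66  65  65  67]
 [106  67  66  66  66  66  65  66  65  65  66  65]
 [106  68  66  66  65  66  66  66  65  65  66  66]]
[[ 67  65  65  65  65  66  66  66  65  66  75 104]
 [ 67  65  65  65  65  66  66  66  65  65  69 105]
 [ 66  66  66  65  65  66  66  65  76  66  69 104]
 [ 76  66  65  65  65  65  66  75  95  88  74 103]
 [ 95  76  66  65  65  65  71  94 105 105  90 103]
 [106  95  78  66  65  66  89 104 106 105 106 104]
 [105 105 100  78  66  77 103 106 106 105 106 106]
 [106 106 106  87  67  84 103 106 106 106 105 105]
 [105 106  94  72  66  68  76 101 106 106 106 100]
 [105 100  73  66  65  65  66  70  97 105  98  84]
 [ 98  76  66  66  65  65  65  65  74  88  77  72]
 [ 92  66  65  65  65  64  65  65  65  67  66  77]
 [100  66  65  65  65  64  65  65  65  65  66  87]
 [106  68  67  65  65  64  65  65  65  65  80  92]
 [106  70  69  69  69  65  65  66  65  67  88  92]]
s=74 ex=0.02 ey=-0.53 z=0.0906 Fx=5.0 Fy=-6.6 Fz=1.9 diff=-0.43 gap=17.2 t=13.82
s=80 ex=-0.02 ey=-0.27 z=0.0906 Fx=5.7 Fy=-6.5 Fz=1.6 diff=-4.76 gap=17.3 t=14.14
```

```bash
python3 slide.py 0.084,0.087,0.09; python3 - <<'E'
from h import *
b=save("side","side6.png"); a=cv2.imread('pics/sl90.png')
u,v=px("side",[.58,-.02,.09]).astype(int)
B=cv2.resize(b[v-40:v+40,u-40:u+50],(450,400),interpolation=cv2.INTER_CUBIC)[:,:,::-1]
A=cv2.resize(a[140:220,240:310],(350,400),interpolation=cv2.INTER_CUBIC)
cv2.imwrite('pics/c6.png',np.hstack([A,B]))
for c in("top","side"): print(c,[(np.round(d["rect"],1).tolist(),round(d["p"],2)) for n in("lever","lever_tip") for d in recognise(n,c)[:2]])
E
```

```text
s=84 ex=-0.05 ey=-0.47 z=0.0906 Fx=5.6 Fy=-7.7 Fz=0.6 diff=-6.03 gap=17.0 t=14.44
s=87 ex=-0.03 ey=-0.40 z=0.0906 Fx=6.2 Fy=-7.8 Fz=1.3 diff=-1.4 gap=16.6 t=14.74
s=90 ex=0.02 ey=-0.31 z=0.0907 Fx=6.9 Fy=-7.1 Fz=0.3 diff=4.2 gap=16.9 t=15.04
top []
side [([282.3, 203.8, 32.6, 12.5], 0.48), ([282.4, 204.8, 33.7, 13.9], 0.42)]
```

View pics/c6.png

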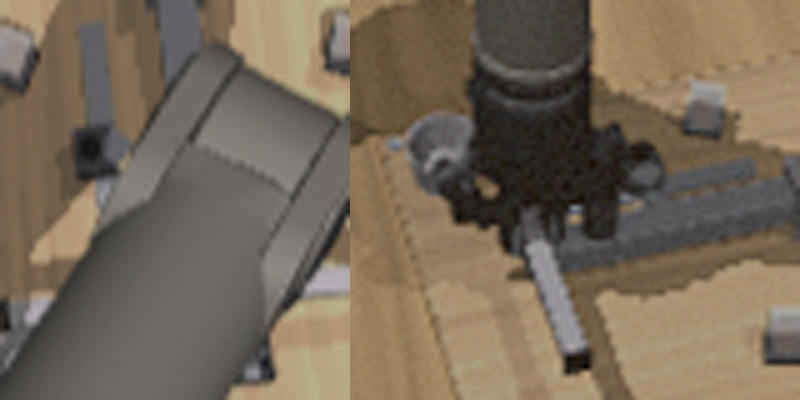

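```bash
python3 slide.py 0.092,0.094,0.096
```

```text
s=92 ex=-0.10 ey=-2.18 z=0.0907 Fx=7.1 Fy=-10.7 Fz=0.2 diff=4.99 gap=17.0 t=15.59
s=94 ex=-0.43 ey=-3.97 z=0.0908 Fx=7.5 Fy=-15.3 Fz=-1.6 diff=6.01 gap=16.9 t=15.89
s=96 ex=-0.74 ey=-5.84 z=0.0909 Fx=6.6 Fy=-22.4 Fz=-4.3 diff=6.58 gap=17.1 t=16.19
```

```bash
python3 - <<'E'
import json
S=json.load(open('st.json')); S['oy']=-.002; S['ox']+=-.0003; json.dump(S,open('st.json','w')); print(S)
E
python3 slide.py 0.085,0.07,0.055,0.04,0.025,0.012; python3 - <<'E'
from h import *
b=save("side","side7.png"); a=cv2.imread('pics/sl12.png')
u,v=px("side",[.58,-.02,.09]).astype(int)
B=cv2.resize(b[v-40:v+40,u-40:u+50],(450,400),interpolation=cv2.INTER_CUBIC)[:,:,::-1]
A=cv2.resize(a[140:220,240:310],(350,400),interpolation=cv2.INTER_CUBIC)
cv2.imwrite('pics/c7.png',np.hstack([A,B]))
for n in("lever","lever_tip","lever_pivot"): print([(np.round(d["rect"],1).tolist(),round(d["p"],2)) for d in recognise(n,"side")[:2]])
E
```

```text
{'x': 0.5533275139043325, 'y': -0.18106032623418716, 'ox': -0.0026658124803627023, 'oy': -0.002}
s=85 ex=0.63 ey=-0.60 z=0.0896 Fx=5.5 Fy=1.2 Fz=1.1 diff=-5.12 gap=17.3 t=16.85
s=70 ex=0.07 ey=0.74 z=0.0892 Fx=6.3 Fy=2.3 Fz=-0.1 diff=0.27 gap=16.8 t=17.34
s=55 ex=-0.08 ey=0.26 z=0.0890 Fx=5.0 Fy=3.0 Fz=0.7 diff=-0.23 gap=16.8 t=17.85
s=40 ex=-0.04 ey=0.12 z=0.0889 Fx=5.9 Fy=2.2 Fz=-0.4 diff=-0.52 gap=17.0 t=18.35
s=25 ex=0.00 ey=0.13 z=0.0888 Fx=7.3 Fy=2.5 Fz=-0.8 diff=-0.53 gap=17.2 t=18.85
s=12 ex=0.00 ey=0.12 z=0.0888 Fx=6.8 Fy=2.0 Fz=-1.5 diff=-0.76 gap=17.0 t=19.31
[]
[([270.9, 204.2, 10.2, 2.4], 0.56), ([204.2, 131.4, 24.5, 25.6], 0.49)]
[([203.7, 132.9, 25.5, 29.8], 0.45)]
```

View pics/c7.png

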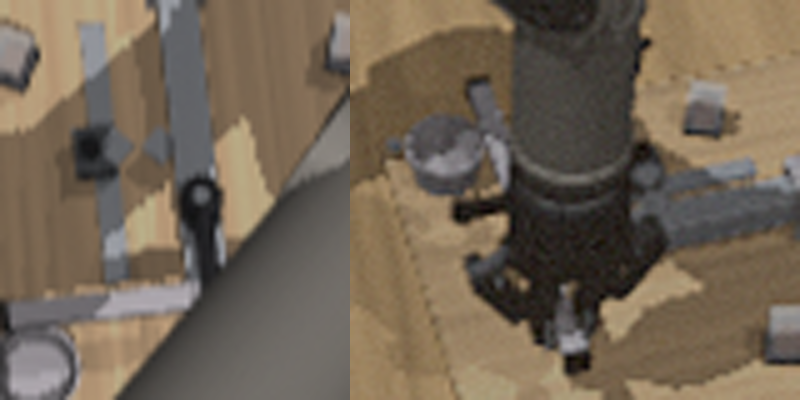

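```bash
python3 - <<'E'
from h import *
import json
u,v=px("side",[.58,-.02,.09]).astype(int); print("seen end",u-40+108/5-.4,v-40+208/5-.4)
# bar centre now: start centre moved by the leg travel (about 70.5 mm) along -X
c=C-.0705*X; pv=c+.055*X
for ang in(0,.05,.1,.2):
    d=-np.cos(ang)*X-np.sin(ang)*Y
    print(ang,px("side",[*(pv+.113*d),.106]),"top at bar",px("top",[*(pv+.04*d),.112]),px("top",[*pv,.112]))
im=cv2.imread('pics/sl12.png').astype(int).sum(2)
for r in range(180,197): 
    w=np.clip(150-im[r,270:292],0,None); print(r,round((w*np.arange(270,292)).sum()/max(w.sum(),1),2),end='; ')
E
```

```text
seen end 267.20000000000005 203.2
0 [264.41645996 204.77221111] top at bar [281.42878106 191.9866366 ] [280.01945685 178.73220388]
0.05 [264.87072705 206.03167737] top at bar [282.10194116 191.90086285] [280.01945685 178.73220388]
0.1 [265.40783723 207.2772038 ] top at bar [282.76983919 191.78203048] [280.01945685 178.73220388]
0.2 [266.72718659 209.71278872] top at bar [284.08310156 191.44649014] [280.01945685 178.73220388]
180 278.49; 181 278.8; 182 279.07; 183 279.42; 184 279.44; 185 279.88; 186 280.49; 187 280.48; 188 280.66; 189 280.85; 190 280.9; 191 280.9; 192 280.88; 193 281.44; 194 281.54; 195 281.11; 196 281.1;
```

```bash
cat > fin.py <<'E'
from h import *
import json
S=json.load(open('st.json'))
fingers.gripper_to(0,30)
def rep():
    a=vision.grab_frame("top");p=np.array(robot.current_tool_pos());F=np.array(robot.current_contact_force());d=diff(a)
    print((p[:2]@X-S['x'])*1e3,"diff",d,"F",np.round(F,1),robot.current_gripper_force(),robot.current_time_s()); return a,d[0]
cmd=X*(S['x']+S['ox'])+Y*(S['y']+.012+S['oy'])
a,d=rep()
for _ in range(2):
    if abs(d)<.25: break
    cmd=cmd-X*d*.8e-3; robot.line_to([*cmd,.0887],velocity=.02); robot.pause(.3); a,d=rep()
cv2.imwrite('pics/fin.png',a[:,:,::-1])
A=cv2.resize(a[135:205,240:300],(600,600),interpolation=cv2.INTER_CUBIC); cv2.imwrite('pics/c8.png',A[:,:,::-1])
E
python3 fin.py
```

```text
0.11914816670133277 diff (np.float64(-1.0885241525105813), [168.65, 168.73], [169.18, 169.11, 169.02, 168.94]) F [ 5.9  3.2 -0.4] 31.59131795167923 19.775
0.7991404870606456 diff (np.float64(-0.14902294658959364), [168.64, 168.75], [169.04, 168.88, 168.7, 168.61]) F [ 5.3  3.6 -0.4] 31.658148765563965 20.375
```

View pics/c8.png

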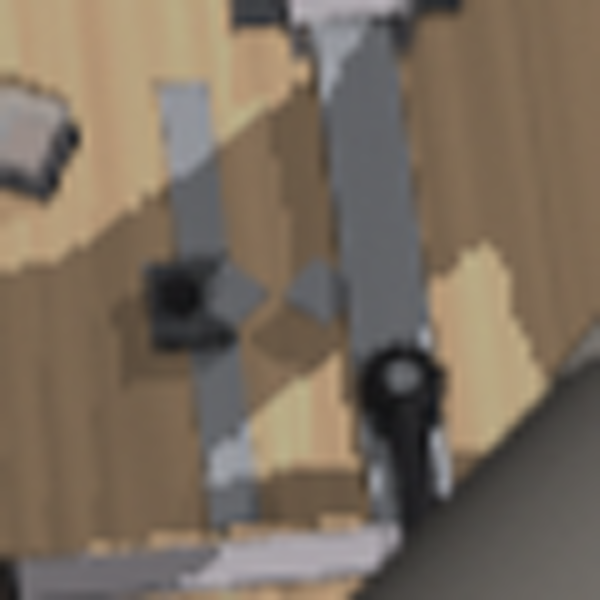

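```bash
python3 -c "
from h import *
print(workorder.close_job())"
```

```text
the job is handed in; nothing more can be done
None
```

I handed the job in with the crossbar gripped, the lever shut against its stop and the leg on the mark: about 0.15 mm off by the last top camera picture. While the lever was closing, the leg stayed within about 1 mm of the mark as far as the camera showed, but over the last stretch the arm blocked the view and only the hand position tracked it. An earlier slip of about 2 mm, before the lever was touched, was corrected before closing began.

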